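# Fit the D-shaped spindle into the spool turntable

### The job

Get the spool turntable ready for the next roll of filament: take the spindle that has one flat side, turn it so that its flat matches the flat of the D-shaped socket in the middle of the turntable, and let it drop fully home so that it stands upright in the socket. Leave the round and the square spindles standing where they are.

Things in the scene. Friction and masses are not known exactly. Their poses are not given: they have to be found in the camera images.
- d_spindle: The spindle to fit: upright white plastic stub, 90 mm tall, D-shaped section along its whole length (46 mm diameter with one flat 13 mm from the axis; 36 mm from flat to round back). Stands free on the table, about 0.16 kg. Origin: on the axis of the 46 mm round, at the underside. z up; +x from the axis out through the flat, square to it.
- turntable: Fixed round grey disc, 170 mm across, top face 50 mm above the table, a D-shaped blind socket at its centre, a 22 mm high motor box at its -x edge. Origin: underside centre, on the socket's axis; z up, +x from the axis towards the socket's flat: a spindle fits with its +x the same way (within 12 degrees). Socket: 52 mm diameter, flat 16 mm from the axis; top 12 mm flare out 6 mm more all round.
- socket_floor (a point): Centre of the socket's flat floor, 12 mm above the table and 38 mm below the turntable's top face; axes as for the turntable. A spindle that is fully home stands on this floor, with 52 mm of it showing.
- round_spindle: A spindle to leave alone: white upright cylinder, 46 mm diameter, 90 mm tall, standing free on the table. Origin: centre of its underside, z up.
- square_spindle: A spindle to leave alone: white upright square bar, 40 by 40 mm, 90 mm tall, standing free on the table. Origin: centre of its underside, z up.
There are look-alikes about, which are no part of the job. What is shaped like the d_spindle but blue or red is not meant. What is shaped like the turntable but green is not meant.

How it is judged:
By the outcome, as a careful person would: the job done as asked, in the order asked, and still so for the second after the job is handed in, with the robot touching nothing.
It also fails if it takes over 43 s, if anything falls off the work surface, if the arm or the gripper's body presses on something with over 40 N, if the wrist force passes 120 N, or if a joint passes its speed limit or range.

### The arm

A 6-joint arm with a two-finger parallel gripper is mounted at the origin on the work surface. World frame = base frame: x ahead of the robot, y to its left, z up, the work surface at z = 0. Lengths are in m, angles in degrees, forces in N, time in s.
With the tool pointing down it reaches from about 0.4 to 0.825 m from the base axis. Payload 7 kg.
Tool frame: the origin (TCP) lies at the centre of the arm's flange, where the gripper is bolted on; the fingertips stand 178 mm ahead of it and the grasp point (between the pads) lies 159 mm ahead of it; x points along the fingers, y is the direction in which the jaws open and shut, and the axes are right-handed (so a half turn about x gives the same grasp; the last joint's range is limited). The gripper opens to 88 mm and grips with 3 to 60 N. Pads are 19 mm wide; open, the fingers measure 130 mm over their backs; the gripper's body (78 mm by 193 mm) begins 47 mm behind the grasp point.
Start: joints at [-53.394, 20.546, 0.682, 0, -70.136, -16.507], TCP at [0.232, -0.634, 0.405] pointing down, gripper open.
Joint ranges: [-176.03, 176.03], [-82.01, 121.73], [-58.28, 71.71], [-173.87, 95.51], [-174.79, -0.11], [-173.66, 173.66]. Speed limits (degrees/s): [136.94, 136.94, 172.46, 180, 180, 180].

### API

Orientations are given as [roll, pitch, yaw] about the fixed x, y, z axes, in that order (R = Rz(yaw) Ry(pitch) Rx(roll)).
In Python, from plant import ctrl gives the robot as it stands. The module is installed in compiled form; this text tells all that it offers.
- The arm moves only by the shell command python3 -m inch 'ROWS'. ROWS is JSON, one flat list of numbers, 7 for each row, row after row: the shift along the tool's x, y, z in m, then the turn, a rotation vector about the tool's x, y, z in degrees, then the finger opening in m, from 0 to 0.0876. In form: [dx, dy, dz, rx, ry, rz, hand, dx, dy, dz, rx, ry, rz, hand, ...]. A call has 1 to 20 rows; each row shifts and turns the pose as measured when the row begins, along the tool's axes as they then stand; what a row does not reach is not made up. A row lasts 1/8 s, in which the tool goes at most 62.5 mm and 10.7 degrees, less where a joint would pass 70% of its speed; a pose out of reach is approached as far as the arm can. A call with a gripper value outside its range is refused whole. The fingers move at their own pace and stop on an object; the grip force is fixed at half the most. Time passes only in rows, so rows that do not move let the fingers close. It gives the time, the measured TCP pose, the force and the opening at its end, in the units of the state.
- ctrl.get_obs(): the state, without advancing time (a new reading comes with each control period).
- ctrl.snapshot(name): name is "side" or "top"; returns a dict with "color" (420x560x3 uint8, red, green, blue), "depth" (420x560 float32, m along the optical axis (not along the pixel's ray), 0 where there is no reading), "K" (3x3 intrinsics, pixels), "position" and "attitude" of the camera in the world. Camera axes: x right, y up, looking along -z (the intrinsics and any distortion apply to the point x, -y, -z); pixel columns grow to the right and rows downward; lengths in m; the calibration is good to about 2 mm. A picture is of the moment at which its call begins.
- ctrl.close_job(): hands the job in, once; it reports no verdict.
The state is a dict: "clock": time; "joint_pos": joint angles; "qvel": joint speeds; "tau": joint torques, N m; "tool_pos": TCP position; "orientation": TCP orientation; "force": force on the tool from outside, world axes, zero at the start; "moment": the same for the moment, N m; "opening": finger opening in m.
Only numpy, scipy, OpenCV 4.12 (cv2) and the standard library are available. Lean on these libraries where they do the work, as an engineer would, in place of code of your own. Each camera call takes 0.05 s, during which the arm holds its last target.

## Working session

There is one attempt and no reset: what is moved stays moved. The work goes in short steps, Python scripts to look and compute and a shell command to move; the robot and the scene stay as the last step left them, time stands still between calls to the robot, and variables do not carry over. Pictures are saved under pics/ and viewed, and the job is handed in when it is done.

```bash
mkdir -p pics
cat > h.py <<'E'
import numpy as np,cv2
from scipy.spatial.transform import Rotation as R
from plant import ctrl
def snap(n,f):
    s=ctrl.snapshot(n); np.savez('%s.npz'%f,**{k:np.asarray(v) for k,v in s.items()})
    cv2.imwrite('pics/%s.png'%f,s['color'][:,:,::-1]); return s
def load(f): return dict(np.load('%s.npz'%f))
def att(s):
    a=np.asarray(s['attitude'])
    return a if a.shape==(3,3) else R.from_euler('xyz',a,degrees=True).as_matrix()
def pts(s):
    d=s['depth'];v,u=np.mgrid[:d.shape[0],:d.shape[1]];K=s['K']
    x=(u-K[0,2])/K[0,0]*d;y=(v-K[1,2])/K[1,1]*d
    return np.stack([x,-y,-d],-1)@att(s).T+s['position']
E
python3 - <<'E'
from h import *
for n in('side','top'):
    s=snap(n,n+'0');print(n,s.keys(),s['K'],s['position'],s['attitude'])
print(ctrl.get_obs())
E
```

```text
side dict_keys(['color', 'depth', 'K', 'position', 'attitude']) [[426.26370257   0.         283.09271194]
 [  0.         426.26370257 212.38565605]
 [  0.           0.           1.        ]] [0.31786619 0.74390453 0.53445485] [  56.97913291   -1.23275612 -166.40040093]
top dict_keys(['color', 'depth', 'K', 'position', 'attitude']) [[448.54304352   0.         278.27256539]
 [  0.         448.54304352 214.48530599]
 [  0.           0.           1.        ]] [ 0.35324516 -0.03000821  0.8931427 ] [  8.25900442   0.97268211 -91.07837742]
{'clock': 0.1, 'joint_pos': array([-5.33932206e+01,  2.05882019e+01,  6.42541349e-01, -1.64685849e-02,
       -7.01371791e+01, -1.65069017e+01]), 'qvel': array([ 0.00969053,  0.0389162 ,  0.13974964,  0.00068   , -0.04292315,
        0.02744407]), 'tau': array([-9.78635435e-04, -5.84160876e+01,  2.93750435e+01,  7.01539010e+00,
        1.01589609e-02, -5.81719632e-05]), 'tool_pos': array([ 0.23191682, -0.63374789,  0.40383708]), 'orientation': array([ 95.92188374,  89.91572549, 116.01615473]), 'force': array([-0.29275511,  0.44233179, -0.45194987]), 'moment': array([ 0.00376124, -0.00709132,  0.00309966]), 'opening': 0.08769572327172828}
```

View pics/top0.png

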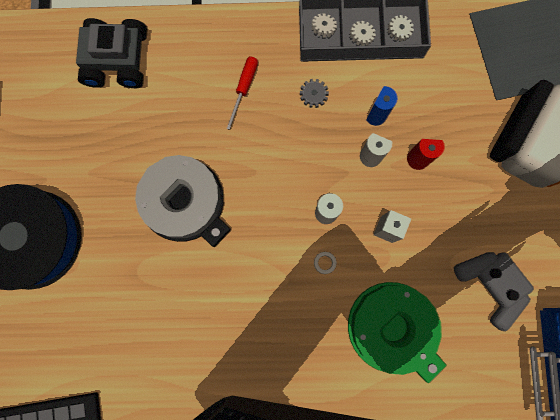

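View pics/side0.png

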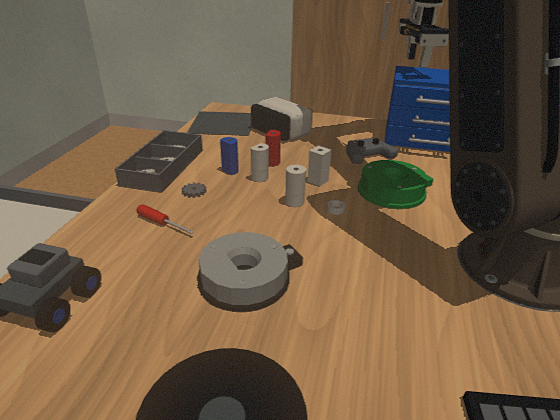

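The top view shows the grey turntable at (180,198). White tops are at (377,146), probably the D, at (330,205), round, and at (396,224), square. I'll enlarge these.

Run:
```python
from h import *
s=load('top0');c=s['color'][:,:,::-1]
a=cv2.resize(c[125:175,350:400],(400,400),interpolation=cv2.INTER_CUBIC)
b=cv2.resize(c[150:250,130:235],(400,400),interpolation=cv2.INTER_CUBIC)
cv2.imwrite('pics/crop.png',np.hstack([a,b]))
P=pts(s)
for u,v in[(372,141),(335,215),(390,218),(160,185),(200,180),(175,200),(216,232),(270,300)]:print(u,v,P[v,u])
# D top cluster
def top(u0,u1,v0,v1,zmin,zmax):
    q=P[v0:v1,u0:u1].reshape(-1,3);q=q[(q[:,2]>zmin)&(q[:,2]<zmax)];return q
q=top(350,400,125,175,.084,.098);print(len(q),q.min(0),q.max(0),q.mean(0))
q=top(130,235,150,250,.045,.055);print(len(q),q.min(0),q.max(0),q.mean(0))
```

```text
372 141 [ 0.60324981 -0.19406997  0.0908317 ]
335 215 [ 0.46704454 -0.12102624  0.08938963]
390 218 [ 0.45945374 -0.2196115   0.08963342]
160 185 [0.53811768 0.20875625 0.05012262]
200 180 [0.54611347 0.13144594 0.05056817]
175 200 [0.51459854 0.18806719 0.01491136]
216 232 [0.44742737 0.10413363 0.02675247]
270 300 [ 0.31414224  0.00221806 -0.00325362]
419 [ 0.57698087 -0.22913702  0.08417459] [ 0.61811669 -0.18483237  0.09407361] [ 0.59618391 -0.20566255  0.08982525]
4601 [0.43862513 0.09815701 0.04505917] [0.59758689 0.25694609 0.05484678] [0.51687305 0.17667934 0.04996533]
```

View pics/crop.png

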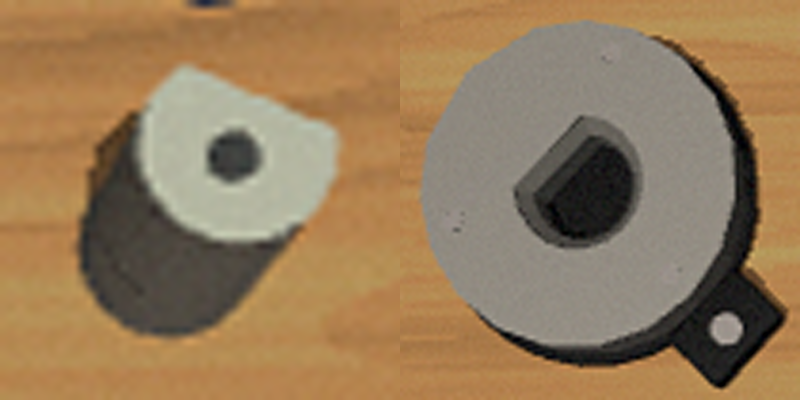

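```bash
cat >> h.py <<'E'
from scipy.optimize import least_squares
def plane(s,uv,z):
    uv=np.atleast_2d(uv).astype(float);K=s['K']
    d=np.stack([(uv[:,0]-K[0,2])/K[0,0],-(uv[:,1]-K[1,2])/K[1,1],-np.ones(len(uv))],-1)@att(s).T
    p=np.asarray(s['position']);return p+d*((z-p[2])/d[:,2])[:,None]
def fitD(xy,r,f,a0,fr=False):
    c0=xy.mean(0)
    def res(p):
        q=xy-p[:2];n=np.array([np.cos(p[2]),np.sin(p[2])])
        e1=np.hypot(*q.T)-r;e2=q@n-f
        return np.maximum(e1,e2)
    o=least_squares(res,[*c0,np.radians(a0)],loss='soft_l1',f_scale=.001)
    return o.x[:2],np.degrees(o.x[2]),np.sqrt(np.mean(o.fun**2))
E
python3 - <<'E'
from h import *
s=load('top0');c=s['color']
# spindle top
g=c.min(2).astype(int); m=np.zeros(g.shape,np.uint8); m[125:175,350:400]=g[125:175,350:400]>125
print(m.sum())
k=max(cv2.findContours(m,0,1)[0],key=cv2.contourArea)[:,0]; print(k.min(0),k.max(0))
best=min((fitD(plane(s,k,.09)[:,:2],.023-.0008,.013-.0008,a) for a in range(0,360,45)),key=lambda t:t[2]);print('spindle',best)
p=plane(s,[[350+187/8-.5,125+66/8-.5],[350+338/8-.5,125+130/8-.5]],.09);print(p);e=p[0]-p[1];print('flat ang',np.degrees(np.arctan2(e[1],e[0]))-90, np.linalg.norm(e[:2]))
# disc top outline & socket rim from depth/colour
P=pts(s)
w=((P[...,2]>.045)&(P[...,2]<.056)).astype(np.uint8); w[:150]=0;w[250:]=0;w[:,:130]=0;w[:,235:]=0
w=cv2.morphologyEx(w,cv2.MORPH_OPEN,np.ones((3,3),np.uint8))
cs,h=cv2.findContours(w,cv2.RETR_CCOMP,cv2.CHAIN_APPROX_NONE)
for q,hh in zip(cs,h[0]):
    q=q[:,0]
    if len(q)<30: continue
    xy=plane(s,q,.05)[:,:2]
    o=least_squares(lambda p:np.hypot(*(xy-p[:2]).T)-p[2],[*xy.mean(0),.05],loss='soft_l1',f_scale=.001).x
    print('contour',len(q),hh[3],o)
    if hh[3]>=0: print('socket',min((fitD(xy,.032+.0008,.022+.0008,a) for a in range(0,360,45)),key=lambda t:t[2]))
p=plane(s,[[130+185/3.81-.5,150+115/4-.5],[130+115/3.81-.5,150+190/4-.5]],.05);e=p[1]-p[0];print(p,'sock flat ang',np.degrees(np.arctan2(e[1],e[0]))-90,np.linalg.norm(e))
b=plane(s,[[130+326/3.81,150+328/4]],.022);print('box',b)
E
```

```text
350
[368 133] [391 154]
spindle (array([ 0.6000238 , -0.20778502]), np.float64(334.2395308431445), np.float64(0.0006267606681718047))
[[ 0.61926974 -0.19662479  0.09      ]
 [ 0.60310741 -0.23057593  0.09      ]]
flat ang -25.456630326071632 0.03760187389925186
contour 242 -1 [0.51732313 0.17645898 0.07843119]
contour 90 0 [0.5155145  0.17448764 0.02965959]
socket (array([0.51657772, 0.1760151 ]), np.float64(45.28020046481516), np.float64(0.0022684347165604244))
[[0.55065719 0.17404604 0.05      ]
 [0.51464549 0.20894894 0.05      ]] sock flat ang 45.895784188899256 0.05015033289952498
box [[0.44796161 0.1057238  0.022     ]]
```

```bash
cat >> h.py <<'E'
def delta(target,yawdeg):
    """target grasp-point TCP pos; jaw (tool y) world direction yaw; tool x down"""
    o=ctrl.get_obs();Rt=R.from_euler('xyz',o['orientation'],degrees=True).as_matrix()
    y=np.array([np.cos(np.radians(yawdeg)),np.sin(np.radians(yawdeg)),0]);x=np.array([0,0,-1.]);Rg=np.stack([x,y,np.cross(x,y)],1)
    print('clock',o['clock'],'pos',o['tool_pos'].round(4),'jaw yaw',np.degrees(np.arctan2(Rt[1,1],Rt[0,1])).round(2),'xdir',Rt[:,0].round(4),'open',round(o['opening'],4),'F',o['force'].round(1),'q',o['joint_pos'].round(1))
    print('shift tool (mm)',(Rt.T@(np.asarray(target)-o['tool_pos'])*1000).round(1),'turn',np.degrees(R.from_matrix(Rt.T@Rg).as_rotvec()).round(2))
E
python3 - <<'E'
from h import *
s=load('top0');P=pts(s)
for n,(u0,u1,v0,v1) in dict(blue=(365,400,84,128),red=(405,445,135,172),rnd=(312,348,190,226),sq=(370,415,205,247)).items():
    q=P[v0:v1,u0:u1].reshape(-1,3);t=q[(q[:,2]>.084)];l=q[(q[:,2]>.02)];print(n,len(t),t[:,:2].mean(0) if len(t) else '',l.min(0),l.max(0))
a=np.radians(-25.5);t=np.array([.600,-.2075])-.005*np.array([np.cos(a),np.sin(a)]);print(t)
delta([*t,.36],-25.5);delta([*t,.36],154.5)
E
```

```text
blue 408 [ 0.68043644 -0.22226034] [ 0.35324516 -0.24502867  0.0200684 ] [ 0.71048392 -0.03000821  0.8931427 ]
red 437 [ 0.58692948 -0.30069767] [ 0.35324516 -0.32614117  0.0200927 ] [ 0.60642751 -0.03000821  0.8931427 ]
rnd 513 [ 0.48242721 -0.11135406] [ 0.35324516 -0.13468149  0.020786  ] [ 0.50738187 -0.03000821  0.8931427 ]
sq 528 [ 0.4463137  -0.22695956] [ 0.35324516 -0.25567829  0.02058628] [ 0.47471235 -0.03000821  0.8931427 ]
[ 0.59548707 -0.20534744]
clock 0.1 pos [ 0.2319 -0.6337  0.4038] jaw yaw 110.09 xdir [-6.0e-04  1.3e-03 -1.0e+00] open 0.0877 F [-0.3  0.4 -0.5] q [-53.4  20.6   0.6  -0.  -70.1 -16.5]
shift tool (mm) [ 44.2 277.3 488.6] turn [ 1.3559e+02 -1.0000e-01 -3.0000e-02]
clock 0.1 pos [ 0.2319 -0.6337  0.4038] jaw yaw 110.09 xdir [-6.0e-04  1.3e-03 -1.0e+00] open 0.0877 F [-0.3  0.4 -0.5] q [-53.4  20.6   0.6  -0.  -70.1 -16.5]
shift tool (mm) [ 44.2 277.3 488.6] turn [-4.441e+01  2.000e-02 -8.000e-02]
```

```bash
python3 -m inch '[0.001,0.028,0.049,0,0,0,0.06, 0.001,0.028,0.049,0,0,0,0.06, 0.001,0.028,0.049,0,0,0,0.06, 0.001,0.028,0.049,0,0,0,0.06, 0.001,0.028,0.049,0,0,0,0.06, 0.001,0.028,0.049,0,0,0,0.06, 0.001,0.028,0.049,0,0,0,0.06, 0.001,0.028,0.049,0,0,0,0.06, 0.001,0.028,0.049,0,0,0,0.06, 0.001,0.025,0.048,0,0,0,0.06, 0,0,0,-10,0,0,0.06, 0,0,0,-10,0,0,0.06, 0,0,0,-10,0,0,0.06, 0,0,0,-10,0,0,0.06, 0,0,0,-4.4,0,0,0.06]'
python3 -c "
from h import *
delta([.5955,-.2053,.36],154.5)"
```

```text
clock: 1.98
tool_pos: [0.607, -0.1903, 0.3859]
orientation: [85.1, 89.3, 150.9]
force: [1.0, -0.3, -0.3]
opening: 0.06
clock 1.975 pos [ 0.607  -0.1903  0.3859] jaw yaw 155.83 xdir [-0.0114  0.0064 -0.9999] open 0.06 F [ 1.  -0.3 -0.3] q [  0.   17.8  -5.6  -0.4 -67.2 -24. ]
shift tool (mm) [ 25.9   4.  -18.4] turn [ 1.33  0.06 -0.75]
```

```bash
python3 -m inch '[0.013,0.002,-0.009,1.3,0,-0.75,0.06, 0.013,0.002,-0.009,0,0,0,0.06, 0,0,0,0,0,0,0.06]'
python3 -c "
from h import *
delta([.5955,-.2053,.229],154.5)
snap('top','top1');snap('side','side1')"
```

```text
clock: 2.35
tool_pos: [0.595, -0.2051, 0.3579]
orientation: [75.5, 89.9, 140.1]
force: [-0.1, -0.2, 0.1]
opening: 0.0599
clock 2.35 pos [ 0.595  -0.2051  0.3579] jaw yaw 154.61 xdir [-0.0015  0.0013 -1.    ] open 0.0599 F [-0.1 -0.2  0.1] q [ -1.3  18.2  -9.1  -0.1 -62.8 -24.1]
shift tool (mm) [128.9  -0.8  -0. ] turn [ 0.11  0.03 -0.11]
```

View pics/side1.png

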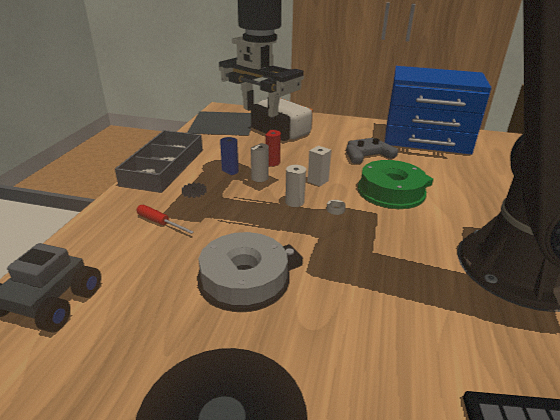

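The gripper hangs directly over the white spindle at (260,160). I'll check the spindle's position in the side camera, then descend.

```bash
python3 -c "
from h import *
s=load('side1');P=pts(s)
q=P[140:190,240:280].reshape(-1,3);c=s['color'][140:190,240:280].reshape(-1,3).astype(int)
m=(q[:,2]>.085)&(q[:,2]<.096)&(np.hypot(q[:,0]-.6,q[:,1]+.2075)<.05)
print(m.sum(),q[m].mean(0),q[m].min(0),q[m].max(0))
q=P[225:310,190:300].reshape(-1,3);m=(q[:,2]>.046)&(q[:,2]<.054);q=q[m];print(m.sum(),q.mean(0),q.min(0),q.max(0),(q.min(0)+q.max(0))/2)
"
python3 -m inch '[0.043,0,0,0,0,0,0.06, 0.03,0,0,0,0,0,0.06, 0.025,0,0,0,0,0,0.06, 0,0,0,0,0,0,0.06]'
python3 -c "
from h import *
delta([.5955,-.2053,.229],154.5)
snap('side','side2')"
```

```text
106 [ 0.5959663  -0.20429824  0.08737022] [ 0.57582041 -0.23015961  0.08536519] [ 0.61683296 -0.18321433  0.08918569]
3426 [0.51631772 0.18436557 0.04807551] [0.43881986 0.09740021 0.04601418] [0.59726984 0.25800975 0.05149651] [0.51804485 0.17770498 0.04875535]
clock: 2.95
tool_pos: [0.5983, -0.2045, 0.262]
orientation: [-66.7, 89.6, -1.9]
force: [0.5, -0.2, -0.0]
opening: 0.0599
clock 2.95 pos [ 0.5983 -0.2045  0.262 ] jaw yaw 154.72 xdir [ 6.4e-03 -2.0e-04 -1.0e+00] open 0.0599 F [ 0.5 -0.2 -0. ] q [ -1.2  23.4 -15.2   0.  -51.1 -24.1]
shift tool (mm) [33.   2.4 -2. ] turn [0.22 0.15 0.34]
```

```bash
python3 -m inch '[0.003,0.0024,-0.002,0.2,0.15,0.35,0.06, 0.015,0,0,0,0,0,0.06, 0.015,0,0,0,0,0,0.06, 0,0,0,0,0,0,0.06]'
python3 -c "
from h import *
delta([.5955,-.2053,.229],154.5)
snap('side','side3');s=load('side3');cv2.imwrite('pics/side3c.png',cv2.resize(s['color'][60:220,170:370,::-1],None,fx=3.5,fy=3.5,interpolation=2))"
```

```text
clock: 3.5
tool_pos: [0.5971, -0.2055, 0.2318]
orientation: [-72.7, 89.6, -8.2]
force: [0.2, -0.6, -0.2]
opening: 0.0604
clock 3.5 pos [ 0.5971 -0.2055  0.2318] jaw yaw 154.55 xdir [ 0.0069 -0.001  -1.    ] open 0.0604 F [ 0.2 -0.6 -0.2] q [ -1.3  25.2 -17.    0.1 -47.4 -24.2]
shift tool (mm) [ 2.7  1.5 -0.5] turn [0.05 0.12 0.38]
```

View pics/side3c.png

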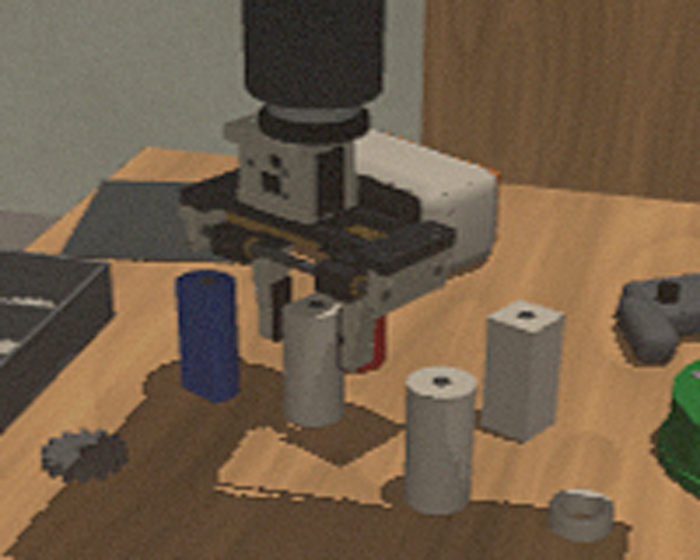

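The fingers straddle the spindle, one on the flat side and one on the back, clear of the blue one on the left. I'll make a small correction and close.

```bash
python3 -m inch '[0.0025,0.0015,-0.0005,0,0.1,0.4,0.06, 0,0,0,0,0,0,0.03, 0,0,0,0,0,0,0.03, 0,0,0,0,0,0,0.03, 0,0,0,0,0,0,0.03]'
python3 -c "
from h import *
delta([.5955,-.2053,.229],154.5)"
```

```text
clock: 4.18
tool_pos: [0.5961, -0.2054, 0.2306]
orientation: [-60.9, 89.9, 3.6]
force: [-1.9, 0.4, -0.8]
opening: 0.0354
clock 4.175 pos [ 0.5961 -0.2054  0.2306] jaw yaw 154.58 xdir [ 1.5e-03  1.0e-04 -1.0e+00] open 0.0354 F [-1.9  0.4 -0.8] q [ -1.3  25.3 -17.   -0.  -47.6 -24.1]
shift tool (mm) [ 1.6  0.6 -0.2] turn [0.08 0.04 0.08]
```

The opening is 35.4 mm, which fits a 36 mm flat-to-back grip. Lifting.

```bash
python3 -m inch '[-0.02,0,0,0,0,0,0.02, -0.035,0,0,0,0,0,0.02, -0.035,0,0,0,0,0,0.02, -0.03,0,0,0,0,0,0.02, 0,0,0,0,0,0,0.02]'
python3 -c "
from h import *
a=np.radians(45.6);t=np.array([.517,.1767])-.005*np.array([np.cos(a),np.sin(a)]);print(t)
delta([*t,.34],225.6)
s=snap('side','side4');cv2.imwrite('pics/side4c.png',cv2.resize(s['color'][30:220,170:370,::-1],None,fx=3,fy=3,interpolation=2))"
```

```text
clock: 4.8
tool_pos: [0.5953, -0.2053, 0.3529]
orientation: [91.4, 89.9, 155.9]
force: [0.2, 0.9, -1.8]
opening: 0.0363
[0.51350168 0.17312764]
clock 4.8 pos [ 0.5953 -0.2053  0.3529] jaw yaw 154.55 xdir [-1.6e-03  7.0e-04 -1.0e+00] open 0.0363 F [ 0.2  0.9 -1.8] q [ -1.3  18.4  -9.4  -0.  -62.2 -24.1]
shift tool (mm) [ 13.3 236.5 306.6] turn [-7.105e+01  6.000e-02 -9.000e-02]
```

View pics/side4c.png

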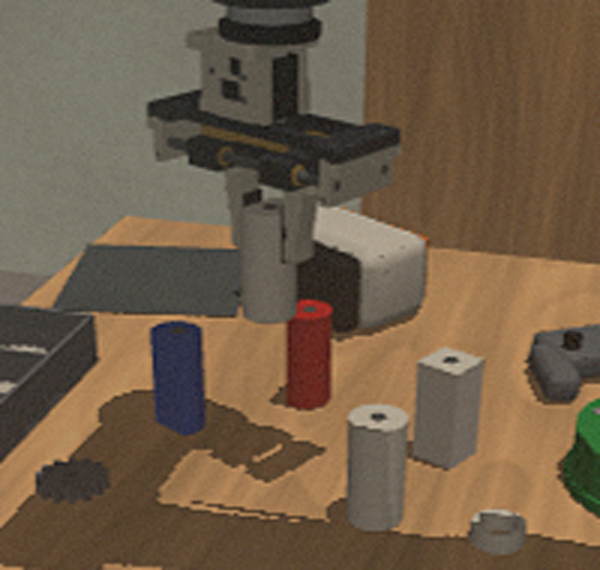

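```bash
python3 -m inch '[0,0.02,0.025,0,0,0,0.02, 0,0.03,0.038,0,0,0,0.02, 0,0.03,0.04,0,0,0,0.02, 0,0.03,0.04,0,0,0,0.02, 0,0.03,0.04,0,0,0,0.02, 0,0.03,0.04,0,0,0,0.02, 0,0.03,0.04,0,0,0,0.02, 0,0.022,0.025,0,0,0,0.02, 0,0.012,0.015,0,0,0,0.02, 0,0,0,-8,0,0,0.02, 0,0,0,-10,0,0,0.02, 0,0,0,-10,0,0,0.02, 0,0,0,-10,0,0,0.02, 0,0,0,-10,0,0,0.02, 0,0,0,-10,0,0,0.02, 0,0,0,-8,0,0,0.02, 0,0,0,-4,0,0,0.02, 0,0,0,0,0,0,0.02]'
python3 -c "
from h import *
delta([.5135,.1731,.34],225.6)
"
```

```text
clock: 7.1
tool_pos: [0.5036, 0.1784, 0.3267]
orientation: [61.0, 87.6, -162.5]
force: [-1.0, -0.1, -0.8]
opening: 0.0358
clock 7.1 pos [0.5036 0.1784 0.3267] jaw yaw -133.42 xdir [-0.0406 -0.0128 -0.9991] open 0.0358 F [-1.  -0.1 -0.8] q [ 40.2  11.9 -21.8  -1.1 -58.5   7. ]
shift tool (mm) [-13.6  -2.4 -10.6] turn [ 0.96  1.17 -2.15]
```

```bash
python3 -m inch '[-0.007,-0.001,-0.005,1,1.2,-2.1,0.02, -0.006,-0.001,-0.005,0,0,0,0.02, 0,0,0,0,0,0,0.02]'
python3 -c "
from h import *
delta([.5135,.1731,.34],225.6)
for n in('side','top'):
  s=snap(n,n+'5')
s=load('side5');P=pts(s)
cv2.imwrite('pics/side5c.png',cv2.resize(s['color'][100:320,120:380,::-1],None,fx=3,fy=2.7,interpolation=2))
q=P[60:300,150:350].reshape(-1,3)
m=(np.hypot(q[:,0]-.517,q[:,1]-.1767)<.045)&(q[:,2]>.07)&(q[:,2]<.16);q=q[m];print(len(q),q.min(0),q.max(0))
for z in np.arange(.09,.16,.01):
  k=q[abs(q[:,2]-z)<.005]
  if len(k)>5: print(round(z,3),len(k),k.min(0).round(4),k.max(0).round(4))
"
```

```text
clock: 7.48
tool_pos: [0.5129, 0.1724, 0.3397]
orientation: [-162.3, 89.9, -27.0]
force: [-0.4, -0.6, -2.0]
opening: 0.0354
clock 7.475 pos [0.5129 0.1724 0.3397] jaw yaw -134.7 xdir [ 1.8e-03 -9.0e-04 -1.0e+00] open 0.0354 F [-0.4 -0.6 -2. ] q [ 39.4  11.  -21.6   0.1 -57.3   5.8]
shift tool (mm) [-0.3 -0.9  0. ] turn [-0.3  -0.11  0.04]
601 [0.49277228 0.1645179  0.1071839 ] [0.53992095 0.19922722 0.15964953]
0.11 70 [0.4943 0.1719 0.1072] [0.5375 0.1987 0.1149]
0.12 121 [0.494  0.1705 0.1151] [0.5399 0.1985 0.1249]
0.13 126 [0.4938 0.169  0.1251] [0.5392 0.1987 0.135 ]
0.14 125 [0.4942 0.1704 0.135 ] [0.5385 0.1992 0.1448]
0.15 107 [0.4938 0.1761 0.1451] [0.5322 0.1987 0.1549]
0.16 52 [0.4928 0.1645 0.1551] [0.523  0.1983 0.1596]
```

View pics/side5c.png

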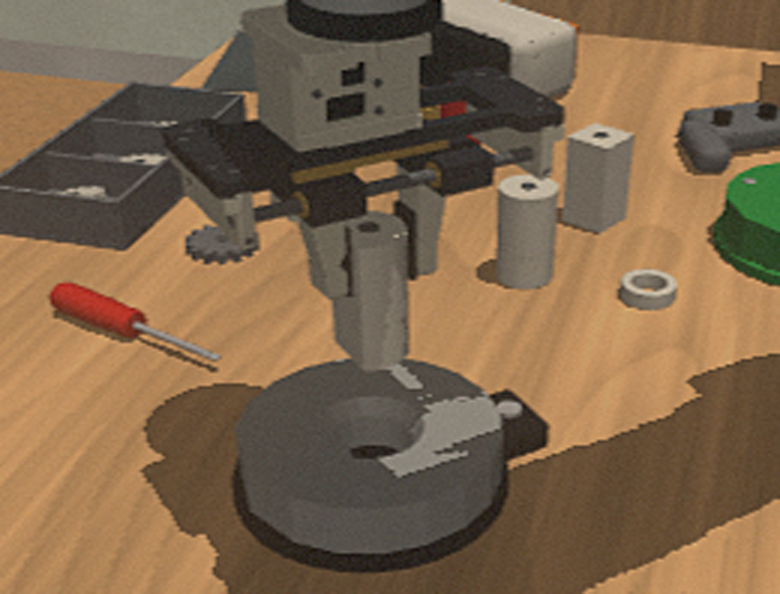

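View pics/top5.png

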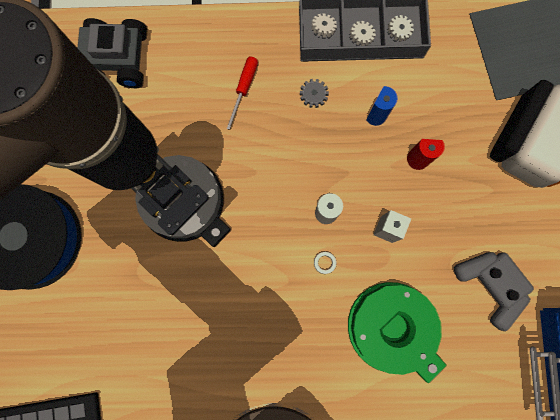

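The spindle hangs over the socket, and its measured extents (x min 0.494, y max 0.199) put its axis at about (0.517, 0.176), on the socket axis. Lowering it.

```bash
python3 -m inch '[0.02,-0.0009,0,-0.3,0,0,0.02, 0.02,0,0,0,0,0,0.02, 0.012,0,0,0,0,0,0.02, 0,0,0,0,0,0,0.02]'
python3 -c "
from h import *
delta([.5135,.1731,.2426],225.6)
"
```

```text
clock: 8.07
tool_pos: [0.5133, 0.1732, 0.2862]
orientation: [-154.8, 89.9, -19.3]
force: [-0.1, 0.1, -0.6]
opening: 0.0356
clock 8.075 pos [0.5133 0.1732 0.2862] jaw yaw -134.42 xdir [ 1.6e-03 -5.0e-04 -1.0e+00] open 0.0356 F [-0.1  0.1 -0.6] q [ 39.4  14.4 -25.3   0.1 -50.3   6.1]
shift tool (mm) [43.6 -0.  -0.1] turn [-0.02 -0.09  0.04]
```

```bash
python3 -m inch '[0.012,0,0,0,0,0,0.02, 0.01,0,0,0,0,0,0.02, 0,0,0,0,0,0,0.02]'
python3 -c "
from h import *
delta([.5135,.1731,.2426],225.6)
s=snap('side','side6');cv2.imwrite('pics/side6c.png',cv2.resize(s['color'][130:320,150:350,::-1],None,fx=3.5,fy=3,interpolation=2))
"
```

```text
clock: 8.45
tool_pos: [0.5137, 0.1735, 0.2637]
orientation: [-130.4, 89.8, 5.2]
force: [-1.1, -0.7, -1.1]
opening: 0.0358
clock 8.45 pos [0.5137 0.1735 0.2637] jaw yaw -134.41 xdir [ 2.8e-03  3.0e-04 -1.0e+00] open 0.0358 F [-1.1 -0.7 -1.1] q [ 39.4  15.9 -26.7   0.1 -47.2   6.1]
shift tool (mm) [21.1  0.5 -0.1] turn [-0.01 -0.1   0.12]
```

View pics/side6c.png

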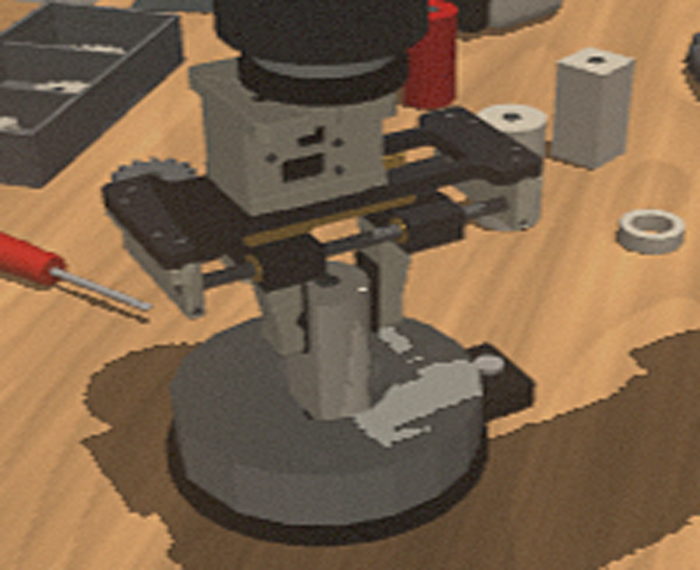

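The bottom is past the flare and the force stays near zero.

```bash
python3 -m inch '[0.008,0.0005,0,0,0,0,0.02, 0.008,0,0,0,0,0,0.02, 0.003,0,0,0,0,0,0.02, 0,0,0,0,0,0,0.02]'
python3 -c "
from h import *
delta([.5135,.1731,.2426],225.6)
"
```

```text
clock: 9.0
tool_pos: [0.5138, 0.1733, 0.2442]
orientation: [-121.9, 89.8, 13.7]
force: [-0.1, -1.1, -1.0]
opening: 0.0358
clock 9.0 pos [0.5138 0.1733 0.2442] jaw yaw -134.4 xdir [ 0.0041  0.001  -1.    ] open 0.0358 F [-0.1 -1.1 -1. ] q [ 39.4  17.4 -27.9   0.1 -44.5   6.1]
shift tool (mm) [1.6 0.3 0. ] turn [-0.   -0.13  0.2 ]
```

```bash
python3 -m inch '[0.0015,0,0,0,0,0,0.02, 0,0,0,0,0,0,0.02]'
python3 -c "
from h import *
delta([.5135,.1731,.2426],225.6)"
python3 -m inch '[0,0,0,0,0,0,0.045, 0,0,0,0,0,0,0.06, 0,0,0,0,0,0,0.07, 0,0,0,0,0,0,0.07]'
python3 -c "
from h import *
delta([.5135,.1731,.2426],225.6)
s=snap('side','side7');cv2.imwrite('pics/side7c.png',cv2.resize(s['color'][130:320,150:350,::-1],None,fx=3.5,fy=3,interpolation=2))
"
```

```text
clock: 9.25
tool_pos: [0.5139, 0.1734, 0.2429]
orientation: [-120.7, 89.7, 14.9]
force: [-0.5, -0.0, -1.5]
opening: 0.0356
clock 9.25 pos [0.5139 0.1734 0.2429] jaw yaw -134.39 xdir [ 0.0044  0.0012 -1.    ] open 0.0356 F [-0.5 -0.  -1.5] q [ 39.4  17.5 -28.    0.2 -44.3   6.1]
shift tool (mm) [0.3 0.5 0.1] turn [ 0.01 -0.13  0.23]
clock: 9.75
tool_pos: [0.5143, 0.1736, 0.2437]
orientation: [-116.2, 89.6, 19.5]
force: [0.0, 0.2, 0.4]
opening: 0.0676
clock 9.75 pos [0.5143 0.1736 0.2437] jaw yaw -134.38 xdir [ 0.0061  0.0021 -1.    ] open 0.0676 F [0.  0.2 0.4] q [ 39.4  17.4 -27.9   0.2 -44.3   6.1]
shift tool (mm) [1.1 0.9 0.2] turn [ 0.02 -0.16  0.33]
```

View pics/side7c.png

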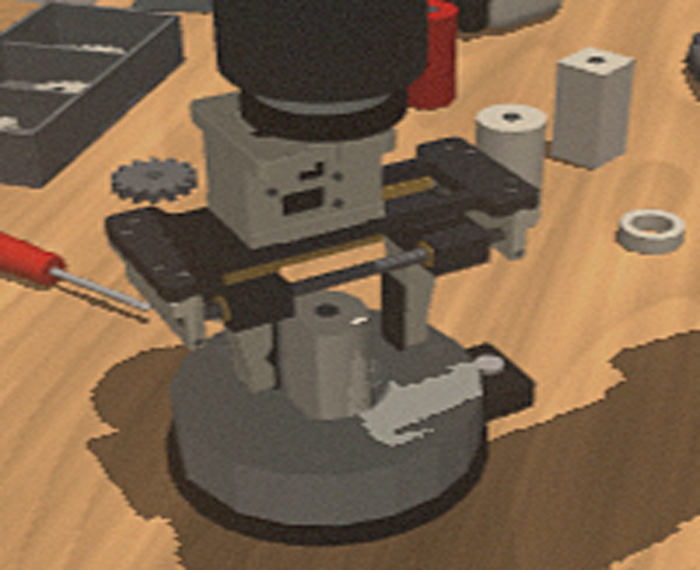

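The spindle stands released, with the fingers clear on both sides. I'll retreat straight up, then back out of the cameras' view.

```bash
python3 -m inch '[-0.01,0,0,0,0,0.3,0.07, -0.03,0,0,0,0,0,0.07, -0.04,0,0,0,0,0,0.07, -0.04,0,0,0,0,0,0.07, -0.04,0,0,0,0,0,0.07, 0,0,0,0,0,0,0.07]'
python3 -c "
from h import *
delta([.5,-.15,.4],225.6)
"
```

```text
clock: 10.55
tool_pos: [0.5138, 0.1736, 0.4124]
orientation: [-177.5, 89.8, -41.8]
force: [-0.2, 0.5, -0.5]
opening: 0.0701
clock 10.55 pos [0.5138 0.1736 0.4124] jaw yaw -134.36 xdir [ 0.003  -0.0026 -1.    ] open 0.0701 F [-0.2  0.5 -0.5] q [ 39.5   7.7 -15.6   0.2 -66.7   6.1]
shift tool (mm) [  13.3  241.  -216.3] turn [ 0.04 -0.23  0.01]
```

```bash
python3 -m inch '[0,0.03,-0.027,0,0,0,0.07, 0,0.04,-0.036,0,0,0,0.07, 0,0.04,-0.036,0,0,0,0.07, 0,0.04,-0.036,0,0,0,0.07, 0,0.03,-0.03,0,0,0,0.07, 0,0,0,0,0,0,0.07]'
python3 - <<'E'
from h import *
delta([.5,-.15,.4],225.6)
s=snap('side','side8');t=snap('top','top8')
a=cv2.resize(s['color'][190:310,170:310],(400,400),interpolation=2);b=cv2.resize(t['color'][150:250,130:230],(400,400),interpolation=2)
cv2.imwrite('pics/end.png',np.hstack([a,b])[:,:,::-1])
P=pts(t)[150:250,130:235].reshape(-1,3);q=P[(P[:,2]>.056)&(P[:,2]<.12)]
print('top z',np.median(q[:,2]),np.percentile(q[:,2],[5,95]),len(q),q.min(0),q.max(0))
P=pts(s)[190:310,170:310].reshape(-1,3);q=P[(P[:,2]>.059)&(P[:,2]<.12)];print('side maxz',np.percentile(q[:,2],[90,98]))
E
```

```text
clock: 11.3
tool_pos: [0.5039, -0.0771, 0.4127]
orientation: [155.9, 89.9, -68.3]
force: [0.0, -1.1, -0.2]
opening: 0.0702
clock 11.3 pos [ 0.5039 -0.0771  0.4127] jaw yaw -134.23 xdir [ 0.001  -0.0024 -1.    ] open 0.0702 F [ 0.  -1.1 -0.2] q [ 13.5   4.5 -19.2   0.2 -66.3  32.2]
shift tool (mm) [ 12.9  55.  -48. ] turn [ 0.17 -0.14 -0.06]
top z 0.10135344483455705 [0.06387627 0.10410726] 586 [0.49545001 0.15337339 0.05608841] [0.54128956 0.19775656 0.10711143]
side maxz [0.10072092 0.101416  ]
```

View pics/end.png

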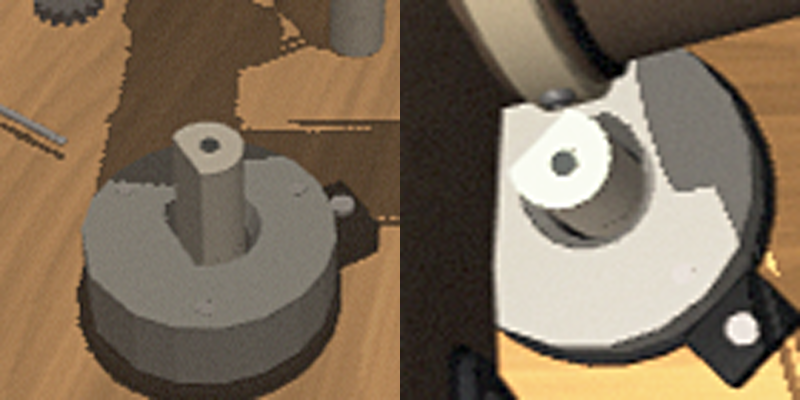

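View pics/side8.png

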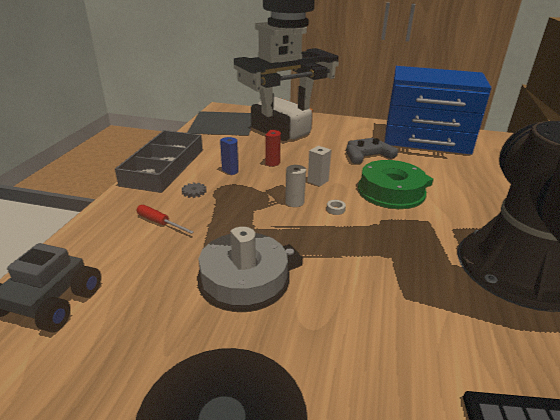

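The spindle stands upright with its flat parallel to the socket's flat. Its top is at 0.101–0.102 m and should be 0.102 m, so it is fully home. The round spindle at (295,186) and the square one at (319,165) are in place, and the gripper is clear of everything.

```bash
python3 -c "
from h import *
print(ctrl.close_job())"
```

```text
the job is handed in; nothing more can be done
None
```

The D-spindle is standing fully home in the grey turntable's socket, and I handed the job in at about 11.4 s of the 43 s allowed. I gripped it across its flat and back, turned it about 71° so the flats match, and lowered it onto the socket floor. Then I released it and moved the gripper clear.

- **Seating:** its top measured 0.101 m in both cameras, against 0.102 m for fully home. It stands upright, and its flat looks parallel to the socket's in both views.
- **Forces:** the wrist force readings never exceeded about 2 N.
- **Other objects:** the round and square spindles and the blue and red look-alikes were not touched and stand where they were.

No check failed or disagreed. The only oddity was an early fit of the turntable's outer edge: it gave a 78 mm radius instead of 85 mm. Its centre still agreed with the other measurements to within about 2 mm.

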